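# Open the quick clamp on the sound desk

## Robot

A 6-joint arm with a two-finger parallel gripper is mounted at the origin on the work surface. World frame = base frame: x ahead of the robot, y to its left, z up, the work surface at z = 0. Lengths are in m, angles in degrees, forces in N, time in s.
With the tool pointing down it reaches from about 0.375 to 0.9 m from the base axis. Payload 3.1 kg.
Tool frame: the origin (TCP) lies on the front face of the gripper's body, between the roots of the fingers; the fingertips stand 70 mm ahead of it and the grasp point (between the pads) lies 51 mm ahead of it (bot.tip_extent is the distance from the TCP to the fingertips, in m); z points along the fingers, x is the direction in which the jaws open and shut, and the axes are right-handed (so a half turn about z gives the same grasp; the last joint's range is limited). The gripper opens to 87 mm and grips with 3 to 60 N. Pads are 19 mm wide; open, the fingers measure 117 mm over their backs; the gripper's body (75 mm by 190 mm) begins 51 mm behind the grasp point.
Start: joints at [-86.03, 30.224, 82.088, -0, 67.689, -10.227], TCP at [0.153, -0.606, 0.292] pointing down, gripper open.
Joint ranges: [-176.69, 176.69], [-43.24, 126.21], [12.49, 139.97], [-82, 262], [0, 151.66], [-163.58, 163.58]. Speed limits (degrees/s): [159.86, 159.86, 180, 180, 180, 180].

## Interface

Orientations are given as a 3x3 rotation matrix whose columns are the frame's x, y, z axes.
In Python, from rig import bot, viewer, ticket gives the robot as it stands. The module is installed in compiled form; this text tells all that it offers.
- The arm moves only by the tool arm_command, never from a script. Its argument "targets" is a list of rows, each an object with "rot": the turn, a rotation vector about the tool's x, y, z in degrees, a list of three; "offset": the shift along the tool's x, y, z in cm, a list of three; "gripper": the closure, from 0 (fully open) to 1 (shut). A call has 1 to 8 rows; each row is the pose to reach, as a shift and turn from the pose commanded when the call began, along the tool's axes at that moment; what a row does not reach only later rows make up. A row lasts 1/10 s, in which the tool goes at most 50 mm and 8.59 degrees, less where a joint would pass 70% of its speed; a pose out of reach is approached as far as the arm can. A call with a gripper value outside its range is refused whole. The fingers move at their own pace and stop on an object; the grip force is fixed at half the most. Time passes only in rows, so rows that repeat a pose let the fingers close. It gives the time, the measured TCP pose, the force and the opening at its end, in the units of the state.
- bot.read_state(): the state, without advancing time (a new reading comes with each control period).
- viewer.capture(name): name is "scene" or "top" or "wrist"; returns a dict with "frame" (400x640x3 uint8, red, green, blue), "fx", "fy", "cx", "cy" (pixels), "D" ([k1, k2, p1, p2, k3] as OpenCV has them; the pictures are not rectified), "view" (4x4, takes a point from world to camera coordinates). Camera axes: x right, y down, z forward; pixel columns grow to the right and rows downward; lengths in m; the calibration is good to about 2 mm. A picture is of the moment at which its call begins. There is no depth.
- ticket.hand_in(): hands the job in, once; it reports no verdict.
The state is a dict: "time_s": time; "joint_positions": joint angles; "qvel": joint speeds; "tau": joint torques, N m; "position": TCP position; "tcp_rot": TCP orientation; "force": force on the tool from outside, world axes, zero at the start; "moment": the same for the moment, N m; "opening": opening from 0.0 (shut) to 1.0 (fully open).
Only numpy, scipy, OpenCV 4.12 (cv2) and the standard library are available. Lean on these libraries where they do the work, as an engineer would, in place of code of your own. Each camera call takes 0.05 s, during which the arm holds its last target. There are 200 camera calls.

## Task

Open the quick clamp on the desk, so that the radio standing in it can be taken out later: press the metal ratchet release plate on top of the sliding jaw down and, keeping it pressed, push the jaw back along its bar until it sits against the stop collar, then let go. Only press and push: leave the radio standing where it is and do not disturb the other things on the desk.

Things in the scene. Friction and masses are not known exactly. Their poses are not given: they have to be found in the camera images.
- clamp: Quick clamp screwed to the desk: level toothed aluminium bar, 298 mm long, 28 wide, top 34 above the desk. Origin on the desk under mid-bar, +z up; +x runs BACK along the bar from the black fixed jaw (88 mm high, x = -149) to the black end block (44 high, x = +149), both 64 wide on 90 x 28 feet. Along +x: fixed jaw, radio, sliding jaw, free bar, stop collar, end block. Place and heading vary.
- jaw (a joint): The sliding jaw's place, m; grows as it goes back (clamp +x). 0 is closest to the radio; the collar stops it somewhere between 0.09 and 0.14. Locked while the release is up (1 to 2 mm of play, holds over 30 N either way); with the release down it slides with 2 to 5 N. A fingertip that holds the release down and moves back comes against the thumb rib (see jaw_rear) and takes the jaw along.
- release (a joint): How far the release is pressed, m: 0 up, 0.008 fully down. A spring pushes it up, with 5 N at the top and 7 N fully down; the jaw is free from about 0.004 on. Let up, it drops back between the teeth (6 mm apart) where one gap lies over it, or rests on a tooth; both are fine.
- release_top (a point): Middle of the upper face of the release: a ribbed steel plate, 48 mm along the bar, 44 mm across, level, 54 mm above the desk when up; it rides on the sliding jaw and sinks straight down when pressed. The rib's front face is 26 mm behind it (clamp +x), the jaw plate's rear face 28 mm ahead of it. Axes as the clamp's.
- jaw_rear (a point): Middle of the rear face of the sliding jaw, 26 mm above the desk, 38 behind mid release plate (axes as clamp). Black carriage 66 mm long, 50 wide, top 42 above the desk; on its front the jaw plate (10 thick, 64 wide, top at 90), on its rear the thumb rib (12 thick, 50 wide, top at 78). The slot between, 54 long, open above and at both sides, holds the release. This face meets the collar.
- collar_front (a point): Middle of the front face of the stop collar, 26 mm above the desk (axes as clamp): dark steel block around the bar, 16 mm long, 46 wide, top 46 above the desk, small screw head on it (top at 58). Screwed tight, does not give; its place on the bar varies. The jaw is home when jaw_rear has come up to this point along clamp +x.
- pack: The grey belt-pack radio standing loose between the jaws on the clamp's rest, 38 mm above the desk: 30 mm along the bar, 60 mm across, 62 mm high, with two small knobs on top (10 mm). Origin in the middle of its underside. 0.17 kg. To be left as it stands.
- spare_radio: The spare belt-pack radio lying flat, 62 x 60 x 24 mm. Loose; origin in the middle of its underside. Stands near the clamp; to be left alone.
- tape_roll: Roll of tape lying flat, 90 mm across, 25 mm high. Loose; origin in the middle of its underside. Stands near the clamp; to be left alone.
- battery: Camera battery brick lying flat, 85 x 50 x 32 mm. Loose; origin in the middle of its underside. Stands near the clamp; to be left alone.
- mug: White mug, 80 mm across, 85 mm high, handle at its +y. Loose; origin in the middle of its underside. Stands near the clamp; to be left alone.
- screwdriver: Screwdriver lying along its x, about 160 mm long. Loose; origin in the middle of its underside. Stands near the clamp; to be left alone.
- lens_cap: Black lens cap lying flat, 52 mm across, 12 mm high. Loose; origin in the middle of its underside. Stands near the clamp; to be left alone.
There are look-alikes about, which are no part of the job. Leave any orange or red look-alike of the pack alone.

How it is judged:
By the outcome, as a careful person would: the job done as asked, in the order asked, and still so for the second after the job is handed in, with the robot touching nothing.
It also fails if it takes over 32 s, if anything falls off the work surface, if the arm or the gripper's body presses on something with over 40 N, if the wrist force passes 120 N, or if a joint passes its speed limit or range.

## Working session

There is one attempt and no reset: what is moved stays moved. The work goes in short steps, Python scripts to look and compute and a tool call to move; the robot and the scene stay as the last step left them, time stands still between calls to the robot, and variables do not carry over. Pictures are saved under pics/ and viewed, about 8 in all and at most 12, crops included, and the job is handed in when it is done.

Besides the shell and the picture viewer there is one more tool, called after "Call:" in YAML: its name, and indented under it one key for each argument. arm_command: Moves the arm, as the interface text tells. Its arguments: {"type":"object","properties":{"targets":{"type":"array"}},"required":["targets"]}

```bash
mkdir -p pics
cat > h.py <<'E'
import numpy as np, cv2, json
from rig import bot, viewer, ticket
def cap(n,f):
    c=viewer.capture(n); cv2.imwrite(f'pics/{f}.png',c['frame'][:,:,::-1])
    np.savez(f'pics/{f}.npz',**{k:np.array(v) for k,v in c.items()}); return c
def ld(f): return np.load(f'pics/{f}.npz')
def K(c): return np.array([[c['fx'],0,c['cx']],[0,c['fy'],c['cy']],[0,0,1.]],float)
def ray(c,u,v):
    p=cv2.undistortPoints(np.array([[[u,v]]],float),K(c),np.array(c['D'],float))[0,0]
    R=c['view'][:3,:3];t=c['view'][:3,3]
    return -R.T@t, R.T@np.array([p[0],p[1],1])
def atz(c,u,v,z):
    o,d=ray(c,u,v); return o+d*(z-o[2])/d[2]
def proj(c,P):
    V=np.array(c['view'],float)
    return cv2.projectPoints(np.array(P,float).reshape(-1,3),cv2.Rodrigues(V[:3,:3])[0],V[:3,3],K(c),np.array(c['D'],float))[0][:,0]
E
python3 - <<'E'
from h import *
for n in('scene','top'):
    c=cap(n,n+'0'); o,_=ray(c,320,200); print(n,o,c['fx'])
s=bot.read_state(); print(s['time_s'],s['position'],np.round(s['tcp_rot'],3).tolist(),s['force'])
E
```

```text
scene [1.02108211 0.0442508  0.54363509] 404.920777548363
top [ 0.43887257 -0.01416546  1.0027198 ] 450.98572362836615
0.1 [ 0.15327577 -0.60535925  0.29137619] [[0.245, -0.969, -0.0], [-0.969, -0.245, 0.002], [-0.002, -0.0, -1.0]] [-0.25120816 -0.58943366  1.1901655 ]
```

View pics/top0.png

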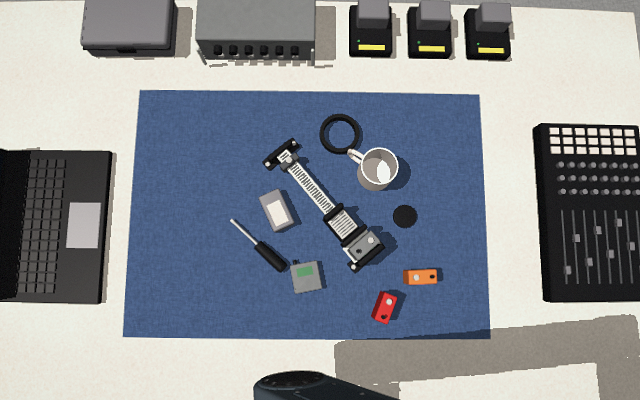

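View pics/scene0.png

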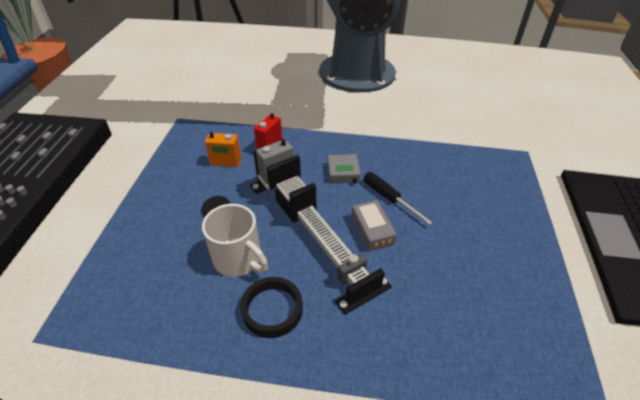

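The top view shows the fixed jaw and pack at about (362,248), the release at (341,221), the collar near (290,160) and the end block at (281,154). I'll enlarge both views.

Run:
```python
import cv2
a=cv2.imread('pics/top0.png')[130:280,250:400]; cv2.imwrite('pics/topc.png',cv2.resize(a,(600,600),interpolation=cv2.INTER_CUBIC))
a=cv2.imread('pics/scene0.png')[130:320,240:400]; cv2.imwrite('pics/scenec.png',cv2.resize(a,(480,570),interpolation=cv2.INTER_CUBIC))
```

```text
(no output)
```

View pics/topc.png

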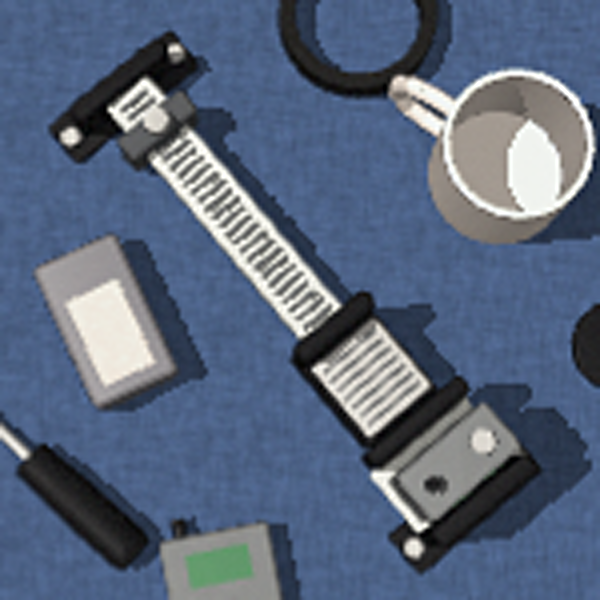

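View pics/scenec.png

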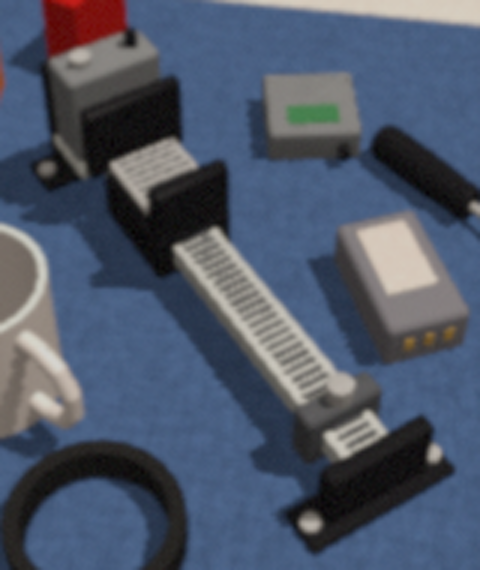

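```bash
cat > m.py <<'E'
from h import *
t=ld('top0'); s=ld('scene0')
T=lambda x,y,z: atz(t,250+x/4-.4,130+y/4-.4,z)
S=lambda x,y,z: atz(s,240+x/3-.35,130+y/3-.35,z)
bar=[(T(155,167,.034)+T(183,143,.034))/2,(T(302,337,.034)+T(340,308,.034))/2]
pl=[T(*p,.054) for p in((316,365),(374,328),(430,388),(374,438))]
plS=[S(*p,.054) for p in((110,160),(177,140))]
if __name__=='__main__':
    d=bar[0]-bar[1]; print('bar',bar,np.degrees(np.arctan2(d[1],d[0])))
    c=np.mean(pl,0); print('plate',np.round(pl,4).tolist(),c)
    print('sizes',[np.linalg.norm(pl[i]-pl[(i+1)%4]) for i in range(4)])
    print('scene plate front corners',plS)
    print('collar screw T',T(155,119,.058),'S',S(342,384,.058))
    print('foot screws mid',(T(70,135,.012)+T(176,52,.012))/2,(S(310,521,.012)+S(433,453,.012))/2)
    ax=(T(123,93,.01)-c)[:2]; print('axis2',np.degrees(np.arctan2(ax[1],ax[0])))
    print('rib top T',T(297,357,.078),T(372,300,.078),'jawplate top',T(368,455,.09),T(466,386,.09))
    print('rib top S',S(152,197,.078),S(226,168,.078),'bar S',(S(176,256,.034)+S(214,231,.034))/2,(S(297,404,.034)+S(334,380,.034))/2)
    print('collar top front edge T',T(160,160,.046),T(192,120,.046),T(122,148,.046),T(138,167,.046))
E
python3 m.py
```

```text
bar [array([0.64838118, 0.03528074, 0.034     ]), array([ 0.5567657 , -0.04847704,  0.034     ])] 42.43454544935458
plate [[0.5317, -0.0452, 0.054], [0.5516, -0.0759, 0.054], [0.52, -0.1055, 0.054], [0.4935, -0.0759, 0.054]] [ 0.52421073 -0.07562184  0.054     ]
sizes [np.float64(0.03657456877506014), np.float64(0.04332364096069659), np.float64(0.03976484922118939), np.float64(0.0490211362325785)]
scene plate front corners [array([ 0.51757258, -0.10430434,  0.054     ]), array([ 0.49462211, -0.06858937,  0.054     ])]
collar screw T [0.66281617 0.04191518 0.058     ] S [0.66191511 0.04454156 0.058     ]
foot screws mid [0.68835531 0.06282801 0.012     ] [0.68910335 0.06565221 0.012     ]
axis2 40.085215913100896
rib top T [ 0.53339813 -0.03462479  0.078     ] [ 0.56337661 -0.07327221  0.078     ] jawplate top [ 0.48280831 -0.07053139  0.09      ] [ 0.51811371 -0.12037871  0.09      ]
rib top S [ 0.56743017 -0.06820399  0.078     ] [ 0.53901952 -0.03206495  0.078     ] bar S [ 0.55768387 -0.04719483  0.034     ] [0.65110007 0.03157352 0.034     ]
collar top front edge T [0.64296136 0.0394916  0.046     ] [0.66533143 0.02254585 0.046     ] [0.64937143 0.06016942 0.046     ] [0.63896904 0.05130067 0.046     ]
```

Call:
arm_command:
  targets:
    - {"offset": [-1.5, -1.5, 0], "rot": [0, 0, -1], "gripper": 1}
    - {"offset": [-4, -4.5, 0], "rot": [0, 0, -2.5], "gripper": 1}
    - {"offset": [-7, -8, 0], "rot": [0, 0, -4.5], "gripper": 1}
    - {"offset": [-10, -11.5, 0], "rot": [0, 0, -6.5], "gripper": 1}
    - {"offset": [-13, -15, 0], "rot": [0, 0, -8], "gripper": 1}
    - {"offset": [-16, -18.5, 0], "rot": [0, 0, -10], "gripper": 1}
    - {"offset": [-19, -22, 0], "rot": [0, 0, -12], "gripper": 1}
    - {"offset": [-22, -25.5, 0], "rot": [0, 0, -13.5], "gripper": 1}

```text
time_s: 0.9
position: [0.3472, -0.3283, 0.2921]
tcp_rot: [[0.465, -0.885, -0.0], [-0.885, -0.465, 0.0], [-0.0, -0.0, -1.0]]
force: [-0.0, -0.3, -0.0]
opening: 0.354
```

```bash
cat >> h.py <<'E'
YAW=np.radians(40.4); AX=np.array([np.cos(YAW),np.sin(YAW),0])
def plan(x,y,z):
    s=bot.read_state(); R=np.array(s['tcp_rot']); p=np.array(s['position'])
    w=np.column_stack([[np.sin(YAW),-np.cos(YAW),0],-AX,[0,0,-1]])
    rv=cv2.Rodrigues(R.T@w)[0].ravel()
    print('t',s['time_s'],'p',np.round(p,4),'F',np.round(s['force'],1),'open',s['opening'])
    print('offset cm',np.round(100*R.T@(np.array([x,y,z])-p),2),'rot',np.round(np.degrees(rv),2))
E
python3 -c "
from h import *
plan(.5296,-.0709,.20)"
```

```text
t 0.9 p [ 0.3472 -0.3283  0.2921] F [-0.  -0.3 -0. ] open 0.35386675492026193
offset cm [-14.29 -28.12   9.22] rot [-1.000e-02  3.000e-02 -1.266e+01]
```

Call:
arm_command:
  targets:
    - {"offset": [-2, -4, 0], "rot": [0, 0, -2], "gripper": 1}
    - {"offset": [-4, -8, 0], "rot": [0, 0, -4], "gripper": 1}
    - {"offset": [-6, -12, 0], "rot": [0, 0, -6], "gripper": 1}
    - {"offset": [-8.2, -16, 0], "rot": [0, 0, -8], "gripper": 1}
    - {"offset": [-10.3, -20, 1], "rot": [0, 0, -10], "gripper": 1}
    - {"offset": [-12.2, -24, 4], "rot": [0, 0, -12], "gripper": 1}
    - {"offset": [-13.7, -27, 7], "rot": [0, 0, -12.7], "gripper": 1}
    - {"offset": [-14.2, -28, 9], "rot": [0, 0, -12.7], "gripper": 1}

```text
time_s: 1.7
position: [0.5292, -0.071, 0.2002]
tcp_rot: [[0.651, -0.759, -0.001], [-0.759, -0.651, 0.001], [-0.002, 0.0, -1.0]]
force: [-0.8, -0.4, -0.4]
opening: 0.007
```

Run:
```python
from h import *
plan(.5296,-.0709,.150)
c=cap('scene','s1'); c2=cap('wrist','w1')
s=bot.read_state();p=np.array(s['position']);print(p, proj(c,[p+[0,0,-.07],[.525,-.0748,.054]]), proj(c2,[[.525,-.0748,.054],p+[0,0,-.07]]))
a=cv2.resize(c['frame'][100:300,220:420,::-1],(500,500),interpolation=cv2.INTER_CUBIC)
b=cv2.resize(c2['frame'][:,:,::-1],(800,500))[:, 150:450]if 0 else cv2.resize(c2['frame'][:,:,::-1],(640,400))
cv2.imwrite('pics/a1.png',a); cv2.imwrite('pics/b1.png',b)
```

```text
t 1.7 p [ 0.5292 -0.071   0.2002] F [-0.8 -0.4 -0.4] open 0.0070048482442881515
offset cm [ 0.03 -0.04  5.02] rot [0.01 0.11 0.21]
[ 0.5273403  -0.07192942  0.19928745] [[291.36461645 154.94006261]
 [291.98993108 187.60838865]] [[319.64358042 212.57842475]
 [319.11781619 246.92642297]]
```

View pics/a1.png

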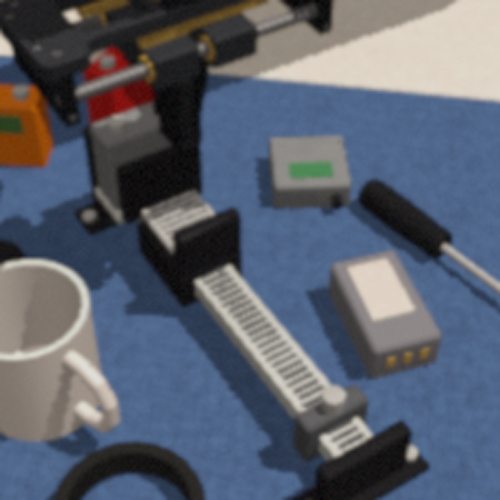

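View pics/b1.png

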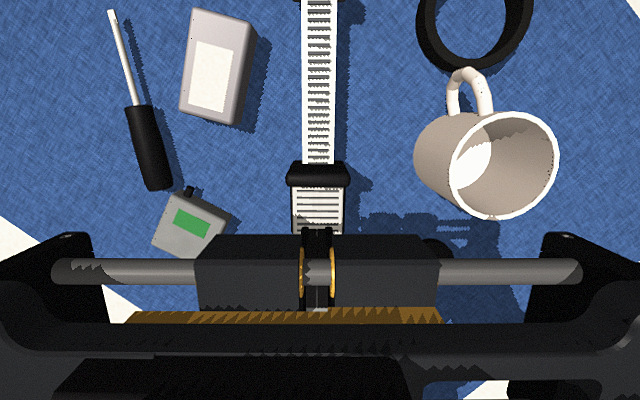

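Run:
```python
from h import *
c=ld('w1'); P=np.array([.525,-.0748,0])
for d,z in((24,.054),(26,.078),(38,.078)): print(d,proj(c,[P+AX*d/1000+[0,0,z]]))
plan(.5296,-.0709,.135)
```

```text
24 [[319.83633443 185.4686909 ]]
26 [[320.01261622 190.26039649]]
38 [[320.12639232 174.66185718]]
t 1.8 p [ 0.5273 -0.0719  0.1993] F [-0.   0.1 -0.1] open 0.003770505502912465
offset cm [ 0.11 -0.26  6.43] rot [0.19 0.35 0.19]
```

Call:
arm_command:
  targets:
    - {"offset": [0, -0.1, 1.5], "rot": [0, 0, 0], "gripper": 1}
    - {"offset": [0.1, -0.2, 3.5], "rot": [0, 0, 0], "gripper": 1}
    - {"offset": [0.1, -0.2, 5.5], "rot": [0, 0, 0], "gripper": 1}
    - {"offset": [0.1, -0.2, 6.5], "rot": [0, 0, 0], "gripper": 1}
    - {"offset": [0.1, -0.2, 6.9], "rot": [0, 0, 0], "gripper": 1}
    - {"offset": [0.1, -0.2, 6.9], "rot": [0, 0, 0], "gripper": 1}

```text
time_s: 2.4
position: [0.5306, -0.0742, 0.1335]
tcp_rot: [[0.648, -0.762, 0.0], [-0.762, -0.648, -0.0], [0.0, 0.0, -1.0]]
force: [0.7, -0.2, -0.6]
opening: 0.008
```

```bash
python3 -c "
from h import *
plan(.5296,-.0709,.118)"
```

```text
t 2.4 p [ 0.5306 -0.0742  0.1335] F [ 0.7 -0.2 -0.6] open 0.008238979352346073
offset cm [-0.32 -0.14  1.55] rot [ 0.   -0.   -0.05]
```

Call:
arm_command:
  targets:
    - {"offset": [-0.1, 0, 0.3], "rot": [0, 0, 0], "gripper": 1}
    - {"offset": [-0.1, 0, 0.6], "rot": [0, 0, 0], "gripper": 1}
    - {"offset": [-0.1, 0, 0.8], "rot": [0, 0, 0], "gripper": 1}
    - {"offset": [-0.1, 0, 0.8], "rot": [0, 0, 0], "gripper": 1}

```text
time_s: 2.8
position: [0.53, -0.0728, 0.1252]
tcp_rot: [[0.648, -0.761, -0.0], [-0.761, -0.648, 0.0], [-0.0, 0.0, -1.0]]
force: [0.2, 0.2, 0.3]
opening: 0.005
```

Call:
arm_command:
  targets:
    - {"offset": [0, 0, 0.2], "rot": [0, 0, 0], "gripper": 1}
    - {"offset": [0, 0, 0.2], "rot": [0, 0, 0], "gripper": 1}

```text
time_s: 3.0
position: [0.5303, -0.0729, 0.1235]
tcp_rot: [[0.648, -0.762, 0.001], [-0.762, -0.648, -0.0], [0.001, -0.0, -1.0]]
force: [-0.6, 0.0, 4.1]
opening: 0.002
```

Call:
arm_command:
  targets:
    - {"offset": [0, 0, 0.2], "rot": [0, 0, 0], "gripper": 1}
    - {"offset": [0, 0, 0.2], "rot": [0, 0, 0], "gripper": 1}

```text
time_s: 3.2
position: [0.5302, -0.0729, 0.1217]
tcp_rot: [[0.648, -0.762, 0.001], [-0.762, -0.648, -0.0], [0.001, -0.0, -1.0]]
force: [0.3, 0.6, 5.1]
opening: 0.005
```

Call:
arm_command:
  targets:
    - {"offset": [0, 0, 0.2], "rot": [0, 0, 0], "gripper": 1}
    - {"offset": [0, 0, 0.2], "rot": [0, 0, 0], "gripper": 1}

```text
time_s: 3.4
position: [0.5302, -0.0729, 0.1197]
tcp_rot: [[0.648, -0.762, 0.001], [-0.762, -0.648, -0.0], [0.001, -0.0, -1.0]]
force: [0.2, 0.5, 6.1]
opening: 0.009
```

Call:
arm_command:
  targets:
    - {"offset": [0, 0, 0.2], "rot": [0, 0, 0], "gripper": 1}
    - {"offset": [0, -0.3, 0.2], "rot": [0, 0, 0], "gripper": 1}
    - {"offset": [0, -0.6, 0.2], "rot": [0, 0, 0], "gripper": 1}
    - {"offset": [0, -0.9, 0.2], "rot": [0, 0, 0], "gripper": 1}
    - {"offset": [0, -1.2, 0.2], "rot": [0, 0, 0], "gripper": 1}
    - {"offset": [0, -1.5, 0.2], "rot": [0, 0, 0], "gripper": 1}
    - {"offset": [0, -1.8, 0.2], "rot": [0, 0, 0], "gripper": 1}
    - {"offset": [0, -2.1, 0.2], "rot": [0, 0, 0], "gripper": 1}

```text
time_s: 4.2
position: [0.5459, -0.0596, 0.1179]
tcp_rot: [[0.649, -0.761, -0.0], [-0.761, -0.649, -0.001], [0.0, 0.001, -1.0]]
force: [-1.8, -1.5, 5.5]
opening: 0.002
```

Run:
```python
from h import *
plan(.525+.0151+.102,-.0748+.0128+.0868,.1175)
c=cap('wrist','w2'); cv2.imwrite('pics/b2.png',c['frame'][:,:,::-1])
```

```text
t 4.2 p [ 0.5459 -0.0596  0.1179] F [-1.8 -1.5  5.5] open 0.0019188963339638676
offset cm [ -0.18 -12.79   0.03] rot [ 0.04 -0.02  0.03]
```

View pics/b2.png

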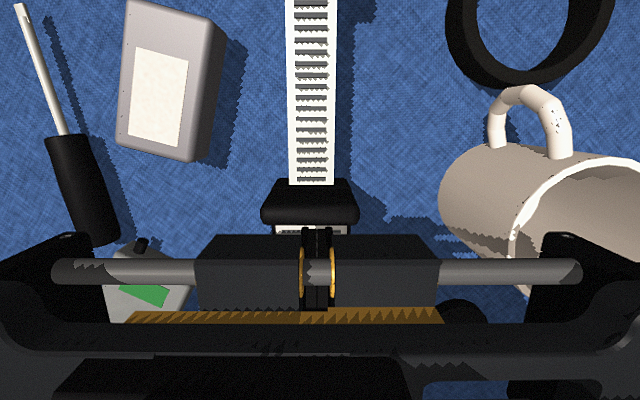

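Call:
arm_command:
  targets:
    - {"offset": [-0.1, -0.6, 0], "rot": [0, 0, 0], "gripper": 1}
    - {"offset": [-0.1, -1.4, 0], "rot": [0, 0, 0], "gripper": 1}
    - {"offset": [-0.1, -2.2, 0], "rot": [0, 0, 0], "gripper": 1}
    - {"offset": [-0.1, -3, 0], "rot": [0, 0, 0], "gripper": 1}
    - {"offset": [-0.1, -3.8, 0], "rot": [0, 0, 0], "gripper": 1}
    - {"offset": [-0.1, -4.6, 0], "rot": [0, 0, 0], "gripper": 1}
    - {"offset": [-0.1, -5.4, 0], "rot": [0, 0, 0], "gripper": 1}
    - {"offset": [-0.1, -6, 0], "rot": [0, 0, 0], "gripper": 1}

```text
time_s: 5.05
position: [0.5919, -0.0202, 0.1182]
tcp_rot: [[0.649, -0.761, 0.002], [-0.761, -0.649, -0.002], [0.002, -0.0, -1.0]]
force: [-0.8, -1.9, 6.2]
opening: 0.004
```

Call:
arm_command:
  targets:
    - {"offset": [0, -0.7, 0], "rot": [0, 0, 0], "gripper": 1}
    - {"offset": [0, -1.4, 0], "rot": [0, 0, 0], "gripper": 1}
    - {"offset": [0, -2.1, 0], "rot": [0, 0, 0], "gripper": 1}
    - {"offset": [0, -2.8, 0], "rot": [0, 0, 0], "gripper": 1}
    - {"offset": [0, -3.5, 0], "rot": [0, 0, 0], "gripper": 1}
    - {"offset": [0, -4.1, 0], "rot": [0, 0, 0], "gripper": 1}
    - {"offset": [0, -4.6, 0], "rot": [0, 0, 0], "gripper": 1}
    - {"offset": [0, -5, 0], "rot": [0, 0, 0], "gripper": 1}

```text
time_s: 5.85
position: [0.63, 0.0121, 0.1183]
tcp_rot: [[0.649, -0.761, 0.002], [-0.761, -0.649, -0.002], [0.003, -0.0, -1.0]]
force: [-1.0, -2.6, 6.9]
opening: 0.001
```

Run:
```python
from h import *
plan(.6399,.0241,.1175)
c=cap('wrist','w3'); cv2.imwrite('pics/b3.png',c['frame'][:,:,::-1])
```

```text
t 5.85 p [0.63   0.0121 0.1183] F [-1.  -2.6  6.9] open 0.0011887637857889398
offset cm [-0.27 -1.53  0.08] rot [-0.02 -0.15  0.04]
```

View pics/b3.png

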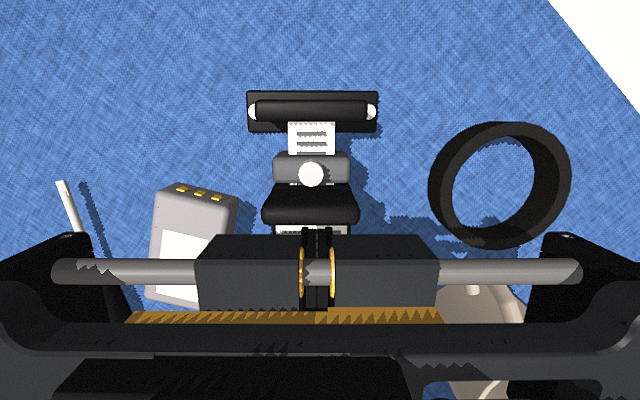

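The jaw is travelling with the finger. Its rib (v≈184–225) is almost at the collar (v≈152–183), so I'll creep on until the force rises.

Call:
arm_command:
  targets:
    - {"offset": [0, -0.2, 0], "rot": [0, 0, 0], "gripper": 1}
    - {"offset": [0, -0.4, 0], "rot": [0, 0, 0], "gripper": 1}
    - {"offset": [0, -0.6, 0], "rot": [0, 0, 0], "gripper": 1}
    - {"offset": [0, -0.8, 0], "rot": [0, 0, 0], "gripper": 1}
    - {"offset": [0, -0.9, 0], "rot": [0, 0, 0], "gripper": 1}
    - {"offset": [0, -0.9, 0], "rot": [0, 0, 0], "gripper": 1}

```text
time_s: 6.5
position: [0.6355, 0.0177, 0.1179]
tcp_rot: [[0.649, -0.761, -0.001], [-0.761, -0.649, -0.002], [0.0, 0.002, -1.0]]
force: [-2.5, -2.8, 5.8]
opening: 0.004
```

Call:
arm_command:
  targets:
    - {"offset": [0, -0.15, 0], "rot": [0, 0, 0], "gripper": 1}
    - {"offset": [0, -0.3, 0], "rot": [0, 0, 0], "gripper": 1}
    - {"offset": [0, -0.3, 0], "rot": [0, 0, 0], "gripper": 1}

```text
time_s: 6.8
position: [0.6376, 0.0197, 0.1179]
tcp_rot: [[0.649, -0.761, -0.002], [-0.761, -0.649, -0.002], [0.0, 0.002, -1.0]]
force: [-2.5, -2.5, 5.9]
opening: 0.005
```

Call:
arm_command:
  targets:
    - {"offset": [0, -0.1, 0], "rot": [0, 0, 0], "gripper": 1}
    - {"offset": [0, -0.2, 0], "rot": [0, 0, 0], "gripper": 1}
    - {"offset": [0, -0.2, 0], "rot": [0, 0, 0], "gripper": 1}

```text
time_s: 7.1
position: [0.639, 0.021, 0.1178]
tcp_rot: [[0.649, -0.761, -0.002], [-0.761, -0.649, -0.002], [-0.0, 0.003, -1.0]]
force: [-3.1, -2.5, 5.5]
opening: 0.005
```

Call:
arm_command:
  targets:
    - {"offset": [0, -0.1, 0], "rot": [0, 0, 0], "gripper": 1}
    - {"offset": [0, -0.2, 0], "rot": [0, 0, 0], "gripper": 1}
    - {"offset": [0, -0.2, 0], "rot": [0, 0, 0], "gripper": 1}

```text
time_s: 7.4
position: [0.64, 0.0219, 0.1178]
tcp_rot: [[0.649, -0.761, -0.004], [-0.761, -0.649, -0.002], [-0.001, 0.004, -1.0]]
force: [-4.0, -4.7, 6.8]
opening: 0.004
```

Call:
arm_command:
  targets:
    - {"offset": [0, -0.1, 0], "rot": [0, 0, 0], "gripper": 1}
    - {"offset": [0, -0.2, 0], "rot": [0, 0, 0], "gripper": 1}
    - {"offset": [0, -0.2, 0], "rot": [0, 0, 0], "gripper": 1}

```text
time_s: 7.7
position: [0.6402, 0.022, 0.1178]
tcp_rot: [[0.649, -0.76, -0.007], [-0.761, -0.649, -0.004], [-0.001, 0.008, -1.0]]
force: [-7.8, -8.0, 9.7]
opening: 0.007
```

Call:
arm_command:
  targets:
    - {"offset": [0, -0.1, 0], "rot": [0, 0, 0], "gripper": 1}
    - {"offset": [0, -0.2, 0], "rot": [0, 0, 0], "gripper": 1}
    - {"offset": [0, -0.2, 0], "rot": [0, 0, 0], "gripper": 1}

```text
time_s: 8.0
position: [0.6404, 0.0222, 0.1178]
tcp_rot: [[0.65, -0.76, -0.011], [-0.76, -0.65, -0.006], [-0.002, 0.012, -1.0]]
force: [-11.2, -11.5, 11.7]
opening: 0.005
```

The jaw is hard against the stop: the position has stalled and the push force has risen to 16 N. I'll ease the push, then lift straight up.

Call:
arm_command:
  targets:
    - {"offset": [0, 0.2, 0], "rot": [0, 0, 0], "gripper": 1}
    - {"offset": [0, 0.35, 0], "rot": [0, 0, 0], "gripper": 1}
    - {"offset": [0, 0.35, 0], "rot": [0, 0, 0], "gripper": 1}

```text
time_s: 8.3
position: [0.64, 0.0219, 0.1178]
tcp_rot: [[0.649, -0.761, -0.004], [-0.761, -0.649, -0.002], [-0.001, 0.005, -1.0]]
force: [-5.1, -4.9, 7.5]
opening: 0.002
```

Call:
arm_command:
  targets:
    - {"offset": [0, 0, -0.3], "rot": [0, 0, 0], "gripper": 1}
    - {"offset": [0, 0, -0.6], "rot": [0, 0, 0], "gripper": 1}
    - {"offset": [0, 0, -0.9], "rot": [0, 0, 0], "gripper": 1}
    - {"offset": [0, 0, -1.2], "rot": [0, 0, 0], "gripper": 1}
    - {"offset": [0, 0.4, -2], "rot": [0, 0, 0], "gripper": 1}
    - {"offset": [0, 0.4, -4], "rot": [0, 0, 0], "gripper": 1}
    - {"offset": [0, 0.4, -7], "rot": [0, 0, 0], "gripper": 1}
    - {"offset": [0, 0.4, -10], "rot": [0, 0, 0], "gripper": 1}

```text
time_s: 9.1
position: [0.6393, 0.0213, 0.2187]
tcp_rot: [[0.648, -0.762, 0.002], [-0.762, -0.648, 0.001], [0.001, -0.002, -1.0]]
force: [1.1, -0.9, 0.1]
opening: 0.007
```

Call:
arm_command:
  targets:
    - {"offset": [0, 2, -2], "rot": [0, 0, 0], "gripper": 1}
    - {"offset": [0, 5, -3], "rot": [0, 0, 0], "gripper": 1}
    - {"offset": [0, 9, -4], "rot": [0, 0, 0], "gripper": 1}
    - {"offset": [0, 13, -5], "rot": [0, 0, 0], "gripper": 1}
    - {"offset": [0, 17, -5], "rot": [0, 0, 0], "gripper": 1}
    - {"offset": [0, 20, -5], "rot": [0, 0, 0], "gripper": 1}
    - {"offset": [0, 22, -5], "rot": [0, 0, 0], "gripper": 1}
    - {"offset": [0, 22, -5], "rot": [0, 0, 0], "gripper": 1}

```text
time_s: 9.9
position: [0.4702, -0.1228, 0.2682]
tcp_rot: [[0.646, -0.764, 0.002], [-0.764, -0.646, -0.001], [0.002, -0.001, -1.0]]
force: [0.0, -0.3, -0.8]
opening: 0.006
```

Run:
```python
from h import *
c=cap('scene','s4'); w=cap('wrist','w4')
a=cv2.resize(c['frame'][100:340,180:440,::-1],(520,480),interpolation=cv2.INTER_CUBIC); cv2.imwrite('pics/a4.png',a)
cv2.imwrite('pics/b4.png',w['frame'][:,:,::-1])
```

```text
(no output)
```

View pics/a4.png

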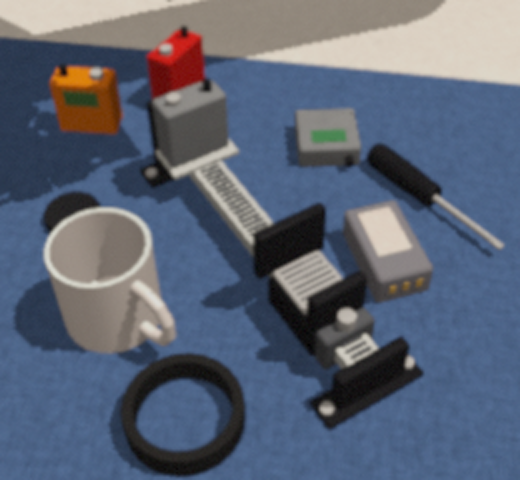

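View pics/b4.png

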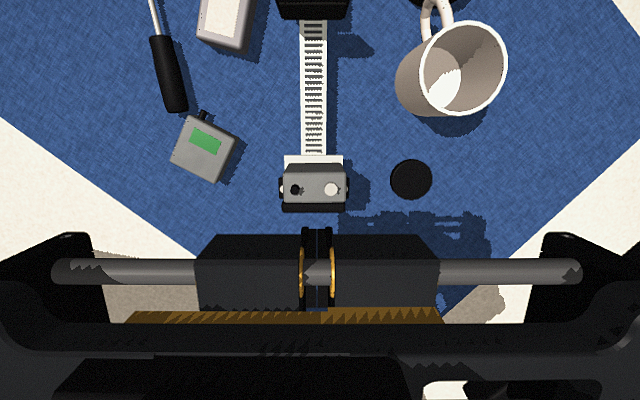

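The jaw sits against the collar at about crop (345,320). The radio still stands on its rest at about (190,125), and the neighbouring things are in place. The arm is clear, so I'll hand in.

```bash
python3 -c "
from h import *
print(bot.read_state()['time_s']); print(ticket.hand_in())"
```

```text
10.0
the job is handed in; nothing more can be done
None
```

The clamp is open and the job is handed in at 10.0 s of the 32 s allowed. With the gripper closed, I pressed the release about 6 mm down and pushed the jaw back until it met the stop collar. I then eased the push and lifted straight off.

- **Jaw at the collar:** the finger stalled at about (0.640, 0.022), within about 2 mm of where I had worked out the collar contact, while the push force rose from about 4 N to 16 N. The final scene picture shows the jaw up against the collar. I did not measure the remaining gap.
- **Radio and other things:** the final pictures show the radio still standing on its rest, and nothing nearby looks moved. I checked this by eye only.
- **Limits:** the reported forces stayed far below the limits. The arm ended clear of everything, with the wrist force near zero.
- **Small disagreements:** position readings taken just after moves were off by 1 to 3 mm. The finger also ran about 2 to 3 mm off the bar's centreline, which made no difference to the push.

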